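Level the bench tray and lay out the magneto brackets and straps from the drawer

ROBOT

A 6-joint arm with a two-finger parallel gripper is mounted at the origin on the work surface. World frame = base frame: x ahead of the robot, y to its left, z up, the work surface at z = 0. Lengths are in m, angles in rad, forces in N, time in s.
With the tool pointing down it reaches from about 0.425 to 0.95 m from the base axis. Payload 3.5 kg.
Tool frame: the origin (TCP) lies at the very end of the fingers, on their centre line; the grasp point (between the pads) lies robot.grip_depth behind it (robot.grip_depth is the distance from the TCP to the grasp point, in m); z points along the fingers, y is the line along which they close (so a half turn about z gives the same grasp; the last joint's range is limited). The gripper opens to 85 mm and grips with 20 to 120 N. Pads are 22 mm wide; open, the fingers measure 114 mm over their backs; the gripper's body (76 mm by 85 mm) begins 54 mm behind the grasp point. The pads swing forward as they close: fully open they stand 13 mm farther back than shut.
Start: joints at [-1.324, 0.286, 1.577, -0, 1.279, -0.15], TCP at [0.261, -0.623, 0.231] pointing down, gripper open.
Joint ranges: [-2.77, 2.77], [-0.9, 2.22], [0.21, 2.48], [-1.53, 4.67], [0.24, 2.81], [-2.84, 2.84]. Speed limits (rad/s): [2.79, 2.79, 3.14, 3.14, 3.14, 3.14].

INTERFACE

Orientations are given as a unit quaternion [x, y, z, w].
In Python, from bench import robot, hand, kin, status, cams, job gives the robot as it stands. Calls block until the motion is done:
- robot.move_to(position, orientation): joint-space move of the TCP to a pose.
- robot.line_to(position, speed=0.15, ori=None): straight line of the TCP; ori=None keeps the orientation; speed is the mean speed in m/s.
- robot.move_joints(angles): joint-space move.
- hand.command_gripper(opening): opening from 0.0 (shut) to 1.0 (fully open); the grip force is fixed at half the most; returns when the fingers have stopped.
- robot.wait(seconds).
- kin.ik(position, orientation): joint angles nearest the present ones, or None.
- status.read_state(): the state.
- cams.camera(name): name is "scene" or "top"; returns a dict with "pixels" (420x560x3 uint8, red, green, blue), "depth" (420x560 float32, m along the optical axis (not along the pixel's ray), 0 where there is no reading), "fx", "fy", "cx", "cy" (pixels), "extrinsics" (4x4, takes a point from camera to world coordinates). Camera axes: x right, y up, looking along -z (the intrinsics and any distortion apply to the point x, -y, -z); pixel columns grow to the right and rows downward; lengths in m; the calibration is good to about 2 mm. A picture is of the moment at which its call begins.
A pose or a line that the arm cannot do raises robot.IKError and nothing moves.
- job.finish_job(): hands the job in; it is judged then, once.
The state is a dict: "time_s": time; "q": joint angles; "joint_velocities": joint speeds; "joint_torque": joint torques, N m; "position": TCP position; "ee_rot": TCP orientation; "contact_force": force on the tool from outside, world axes, zero at the start; "wrist_torque": the same for the moment, N m; "opening": opening from 0.0 (shut) to 1.0 (fully open); "grasp_force": force on a finger pad.
Only numpy, scipy, OpenCV 4.12 (cv2) and the standard library are available. Lean on these libraries where they do the work, as an engineer would, in place of code of your own. Each camera call takes 0.05 s, during which the arm holds its last target. There are 200 camera calls.

TASK

Turn the red knob until the hinged tray platform sits level, its red pointer at the black line on the white post, before any part is put on it. Then lay every steel bracket and brass strap from the bench flat on the floor of a compartment of its own shape, one to each and the bracket heads in the wide ends, leave the tray still level, and push the half-open drawer they came from fully shut. Do not disturb the spool, the bearing race or the brass terminal posts.

Things in the scene. Friction and masses are not known exactly. Their poses are not given: they have to be found in the camera images.
- tilt_knob (a joint): Value (rad) of the red tilt knob on the right-hand (stand -y) end of the stand: a bar grip 46 mm long, 14 mm wide, 32 mm tall on a 48 mm disc. Range 0 to 6.2, grows clockwise seen from above; each rad clockwise raises the platform's free edge by 0.04 rad. It is stiff (0.15 Nm) and stays where left; the platform is level near 3.2.
- tilt_knob_grip (a point): Point to grip on the tilt knob: on its vertical axis, 7 mm below the top of the bar, 82 mm above the bench. Its x axis lies along the bar (it turns with the knob); the bar's sides face its +-y.
- platform: Tray platform 158 x 250 mm, hinged on a fixed green stand. Origin on the hinge line, mid of the tray's +y edge, 50 mm above the bench; x along the hinge, away from the robot; y from tray middle (y = -125 mm) to hinge; z square to the tray. Starts with its -y edge, which bears the red pointer, 4 to 7 degrees low. Floor z = 6 mm, rims up to z = 12 mm.
- parts_drawer0 (a joint): Opening (m) of the drawer of the small grey steel drawer unit (140 x 160 mm, 85 mm tall, fixed) beyond the tray: 0 is fully shut; it slides out towards the robot, starts half open at 0.045 to 0.075 and slides easily (1 N).
- parts_drawer0_handle (a point): Middle of the drawer's round steel pull (28 mm diameter, its face 8 mm nearer the robot than this point, the drawer front 35 mm farther), about 43 mm above the bench. x axis points into the unit, the way the drawer shuts.
- tee_slot0 (a point): Floor centre of the right (-y) T-shaped compartment, in the row farther from the robot: 98 mm long along platform x, 6 mm deep, head part 36 x 52 mm, stem part 62 x 32 mm wide, i.e. 4 mm clear of a bracket all round. Axes as the platform's; the head lies towards platform +x.
- bar_slot0 (a point): Floor centre of the right (-y) oblong compartment, in the row nearer the robot: 74 mm along platform y, 38 mm along platform x, 6 mm deep: 4 mm clear of a strap all round. Axes as the platform's.
- tee_slot1 (a point): Floor centre of the middle T-shaped compartment, in the row farther from the robot: 98 mm long along platform x, 6 mm deep, head part 36 x 52 mm, stem part 62 x 32 mm wide, i.e. 4 mm clear of a bracket all round. Axes as the platform's; the head lies towards platform -x.
- bar_slot1 (a point): Floor centre of the middle oblong compartment, in the row nearer the robot: 74 mm along platform y, 38 mm along platform x, 6 mm deep: 4 mm clear of a strap all round. Axes as the platform's.
- tee_slot2 (a point): Floor centre of the left (+y, hinge-side) T-shaped compartment, in the row farther from the robot: 98 mm long along platform x, 6 mm deep, head part 36 x 52 mm, stem part 62 x 32 mm wide, i.e. 4 mm clear of a bracket all round. Axes as the platform's; the head lies towards platform +x.
- bar_slot2 (a point): Floor centre of the left (+y, hinge-side) oblong compartment, in the row nearer the robot: 74 mm along platform y, 38 mm along platform x, 6 mm deep: 4 mm clear of a strap all round. Axes as the platform's.
- bracket0: Flat steel T-shaped bracket, 90 mm long along x, 6 mm thick: stem 24 mm wide from x = -45 to 17 mm, head 44 mm wide from x = 17 to 45 mm; a black 18 x 18 mm terminal block stands on its middle, top 38 mm above its underside: grip it by this. Origin at the middle of the underside, below the block; z up. May be absent.
- bracket0_head (a point): Point on the underside of bracket0 in its head, at x = 38 mm.
- bracket1: Flat steel T-shaped bracket, 90 mm long along x, 6 mm thick: stem 24 mm wide from x = -45 to 17 mm, head 44 mm wide from x = 17 to 45 mm; a black 18 x 18 mm terminal block stands on its middle, top 38 mm above its underside: grip it by this. Origin at the middle of the underside, below the block; z up. May be absent.
- bracket1_head (a point): Point on the underside of bracket1 in its head, at x = 38 mm.
- bracket2: Flat steel T-shaped bracket, 90 mm long along x, 6 mm thick: stem 24 mm wide from x = -45 to 17 mm, head 44 mm wide from x = 17 to 45 mm; a black 18 x 18 mm terminal block stands on its middle, top 38 mm above its underside: grip it by this. Origin at the middle of the underside, below the block; z up. May be absent.
- bracket2_head (a point): Point on the underside of bracket2 in its head, at x = 38 mm.
- strap0: Flat brass strap, 66 mm along x, 30 mm along y, 6 mm thick, with a white 18 x 18 mm terminal block on its middle, top 38 mm above its underside: grip it by this. Origin at the middle of the underside; z up. Either end may lead. May be absent.
- strap1: Flat brass strap, 66 mm along x, 30 mm along y, 6 mm thick, with a white 18 x 18 mm terminal block on its middle, top 38 mm above its underside: grip it by this. Origin at the middle of the underside; z up. Either end may lead. May be absent.
- strap2: Flat brass strap, 66 mm along x, 30 mm along y, 6 mm thick, with a white 18 x 18 mm terminal block on its middle, top 38 mm above its underside: grip it by this. Origin at the middle of the underside; z up. Either end may lead. May be absent.
- spool: Grey insulator spool, 42 mm diameter, 48 mm tall, standing loose; origin under its centre. Leave alone.
- race: Dark steel bearing race, 62 mm diameter, 16 mm tall, lying loose; origin under its centre. Leave alone.
- terminal0: Brass terminal post, 26 mm diameter foot, 41 mm tall, standing loose; origin under its centre. Leave alone.
- terminal1: Brass terminal post, 26 mm diameter foot, 41 mm tall, standing loose; origin under its centre. Leave alone.
There are look-alikes about, which are no part of the job. What is shaped like the bracket2 but blue or purple is not meant.

How it is judged:
By the outcome, as a careful person would: the job done as asked, in the order asked, and still so for the second after the job is handed in, with the robot touching nothing.
Of bracket0, bracket1, bracket2, strap0, strap1, strap2 only 4 to 6 are there at a start; the rules pass over those that are not, and their reading is None.
At some moment in a run one of bracket0, bracket1, bracket2, strap0, strap1, strap2 may be knocked a few centimetres aside while the robot is not near it.
Once in a run the grip may slacken for a moment while it holds something.
It also fails if it takes over 200 s, if anything falls off the work surface, if the arm or the gripper's body presses on something with over 40 N, if the wrist force passes 120 N, or if a joint passes its speed limit or range.

## Working session

There is one attempt and no reset: what is moved stays moved. The work goes in short steps, each a Python script; the robot and the scene stay as the last script left them, time stands still between calls to the robot, and variables do not carry over. Pictures are saved under pics/ and viewed, at most 14 in all, crops included, and the job is handed in when it is done.

```bash
ls; mkdir -p pics
python3 - <<'E'
from bench import robot, hand, kin, status, cams, job
import cv2,numpy as np
print(status.read_state(), robot.grip_depth)
for n in("scene","top"):
    c=cams.camera(n); cv2.imwrite(f"pics/{n}0.png",c["pixels"][:,:,::-1]); np.savez(f"{n}0.npz",**c)
    print(n,c["fx"],c["fy"],c["cx"],c["cy"],c["extrinsics"],[k for k in c])
E
```

```text
pics
{'time_s': 0.0, 'q': array([-1.32401882e+00,  2.87198746e-01,  1.57822543e+00,  2.99495851e-05,
        1.27863005e+00, -1.50012157e-01]), 'joint_velocities': array([ 0.00047119, -0.00137322, -0.00114319,  0.00019011, -0.00063507,
        0.00047023]), 'joint_torque': array([-3.66868016e-04, -4.05980337e+01, -2.92626697e+01, -2.04545831e-04,
        5.88722483e-03,  8.82377776e-06]), 'position': array([ 0.26071741, -0.62187452,  0.22989893]), 'ee_rot': array([ 9.80384323e-01,  1.97091510e-01, -4.52074142e-05, -1.23003949e-03]), 'contact_force': array([-0.29754548, -0.41121941,  0.3631416 ]), 'wrist_torque': array([0.02342977, 0.01586999, 0.0213629 ]), 'grasp_force': 0.0, 'opening': 1.0034601203448303} 0.0187
scene 502.6941748471754 502.6941748471754 272.07380633642754 214.4078394029236 [[ 0.8794696  -0.37520142  0.29284317  0.8771961 ]
 [ 0.47589341  0.68330422 -0.55373351 -0.53856282]
 [ 0.00766062  0.62635392  0.77950117  0.97656028]
 [ 0.          0.          0.          1.        ]] ['pixels', 'depth', 'fx', 'fy', 'cx', 'cy', 'extrinsics']
top 384.8363270897322 384.8363270897322 271.35526143308783 207.69930667329095 [[ 0.01003533  0.98134339 -0.19200116  0.35054385]
 [-0.99994804  0.00950498 -0.00368311  0.0762728 ]
 [-0.00178943  0.19202815  0.98138779  1.04970227]
 [ 0.          0.          0.          1.        ]] ['pixels', 'depth', 'fx', 'fy', 'cx', 'cy', 'extrinsics']
```

View pics/top0.png

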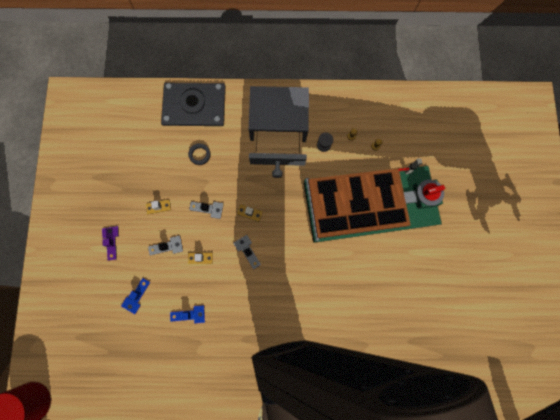

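View pics/scene0.png

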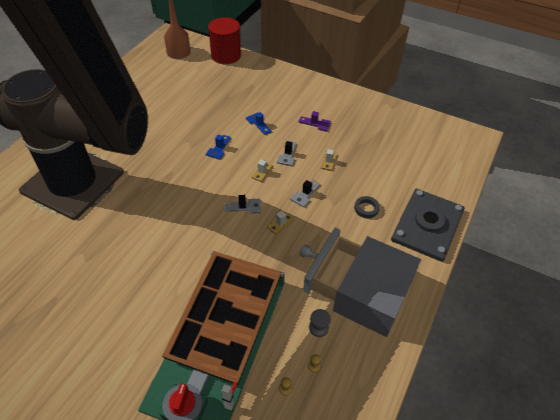

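```bash
cat > see.py <<'E'
import numpy as np,cv2
def load(n): return dict(np.load(n))
def rays(c,uv):
    uv=np.asarray(uv,float).reshape(-1,2); E=c["extrinsics"]
    d=np.c_[(uv[:,0]-c["cx"])/c["fx"],-(uv[:,1]-c["cy"])/c["fy"],-np.ones(len(uv))]
    return E[:3,3],d@E[:3,:3].T
def plane(c,uv,z):
    o,d=rays(c,uv); return o+d*((z-o[2])/d[:,2])[:,None]
def cloud(c):
    v,u=np.mgrid[0:420,0:560]; o,d=rays(c,np.c_[u.ravel(),v.ravel()])
    return (o+d*c["depth"].reshape(-1,1)).reshape(420,560,3)
def hsv(c): return cv2.cvtColor(np.ascontiguousarray(c["pixels"]),cv2.COLOR_RGB2HSV)
E
python3 - <<'E'
from see import *
np.set_printoptions(precision=4,suppress=True)
for n in("top","scene"):
    c=load(n+"0.npz");P=cloud(c);H=hsv(c)
    if n=="top":
        w=P[280:300,60:100].reshape(-1,3); print("wood z",w[:,2].mean(),w[:,2].std(), H[285,80])
    else: print("wood",P[250:270,80:120,2].mean(),P[250:270,80:120,2].std())
    m=((P[...,2]>0.02)&(P[...,2]<0.06)&(P[...,0]>.3)&(P[...,0]<.95)&(P[...,1]>.1)).astype(np.uint8)
    k,L,S,C=cv2.connectedComponentsWithStats(m)
    for i in range(1,k):
        if S[i,4]<8: continue
        q=P[L==i]; t=q[:,2]>np.percentile(q[:,2],80)-.004
        print(n,S[i],C[i],np.median(q[t],0),np.median(H[L==i],0))
# zooms
c=load("top0.npz");a=cv2.resize(c["pixels"][180:280,130:270,::-1],(784,560),interpolation=cv2.INTER_CUBIC);cv2.imwrite("pics/z1.png",a)
a=cv2.resize(c["pixels"][130:250,295:450,::-1],(775,600),interpolation=cv2.INTER_CUBIC);cv2.imwrite("pics/z2.png",a)
c=load("scene0.npz");a=cv2.resize(c["pixels"][245:420,140:340,::-1],(686,600),interpolation=cv2.INTER_CUBIC);cv2.imwrite("pics/z3.png",a)
E
```

```text
wood z 0.005453816341314648 0.06409414895609093 [ 18 125 180]
top [164  83  11  13  46] [168.087   86.5652] [0.9088 0.3834 0.023 ] [97.  9. 89.]
top [213  84  10  11  37] [217.5676  86.973 ] [0.909  0.2386 0.0252] [100.   9.  98.]
top [180  86   5   6  10] [181.2  88.4] [0.9029 0.3459 0.0207] [116.5  14.   57. ]
top [172  88   7   4  10] [175.1  88.9] [0.9003 0.3629 0.021 ] [113.5  18.   56. ]
top [179  88  34  36 548] [192.7956 102.5255] [0.8574 0.3098 0.033 ] [110.  14.  55.]
top [220  94   4   6   8] [221.625  96.125] [0.8807 0.2262 0.0209] [115.   14.   55.5]
top [208  98   8  12  30] [211.1667 103.4667] [0.8542 0.2569 0.0209] [116.5  13.   57. ]
top [162 101   5   4  11] [164.1818 102.4545] [0.8562 0.3914 0.0207] [105.  13.  59.]
top [217 101   3   6   8] [217.75  103.375] [0.856  0.2382 0.0204] [109.   9.  57.]
top [214 113   7  11  38] [217.1053 118.1316] [0.8084 0.2374 0.0245] [105.  10. 101.]
top [161 114  11   9  41] [166.3171 117.878 ] [0.8093 0.3817 0.0227] [100.   9.  96.]
top [204 118   9   6  18] [207.3889 119.9444] [0.8051 0.2661 0.0212] [120.   13.5  61. ]
top [255 1
[... 1507 characters left out ...]
ne [416 190   7   7  31] [419.129  192.7742] [0.8116 0.3811 0.0235] [105.  12. 109.]
scene [239 195   8  11  73] [242.0274 199.726 ] [0.4345 0.1381 0.0381] [90. 70. 10.]
scene [454 205   8   6  32] [458.0938 207.1875] [0.9108 0.3805 0.0229] [105.   12.  111.5]
scene [415 207  32  26 591] [430.3807 218.9052] [0.8617 0.3077 0.0317] [110.  16.  63.]
scene [276 211  11  12  86] [281.2674 216.3953] [0.5445 0.1389 0.0374] [23.  21.  93.5]
scene [397 229   7   8  37] [400.2432 232.5676] [0.8117 0.2354 0.0235] [105.  12. 115.]
scene [334 239  26  25 370] [345.8405 250.7459] [0.7199 0.1225 0.0528] [ 17. 107.  77.]
scene [436 246  10   7  41] [441.     249.2195] [0.9101 0.2355 0.0234] [103.  12. 111.]
```

View pics/z1.png

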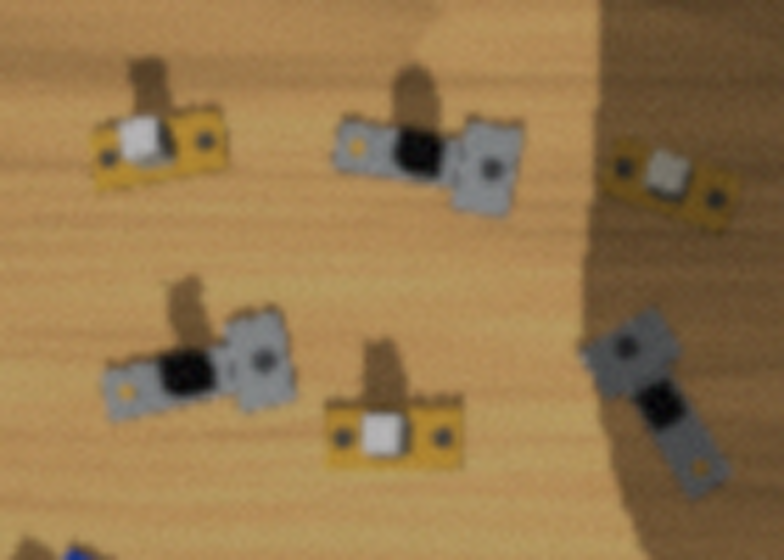

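View pics/z3.png

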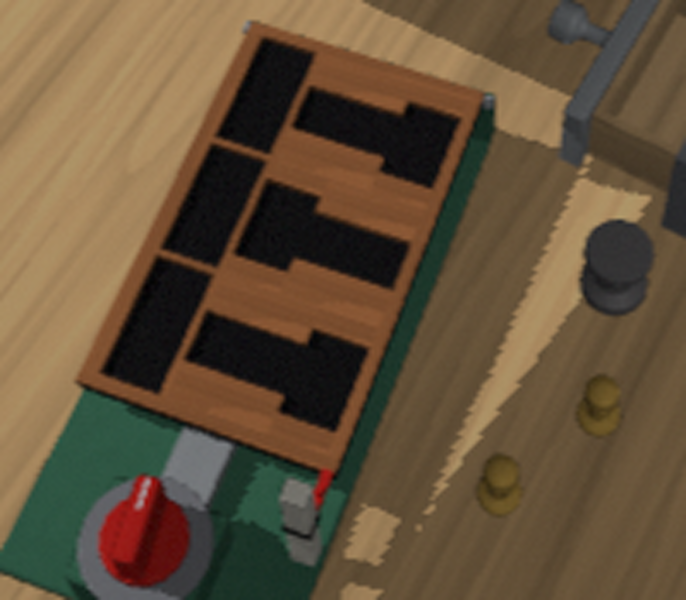

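View pics/z2.png

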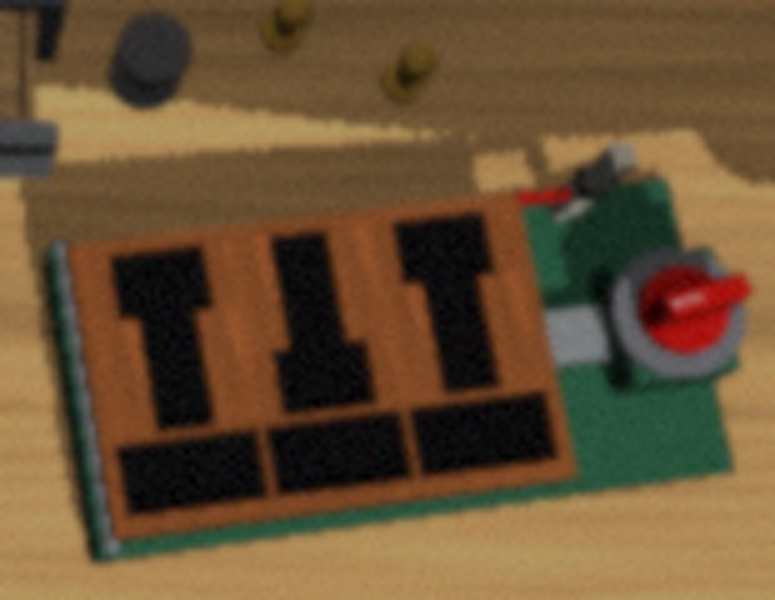

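```bash
cat >> see.py <<'E'
import math
def parts(c,seeds=None):
    """blocks of height 38 mm standing left of the tray and their plates: (colour, x,y,yaw,...)"""
    P=cloud(c);H=hsv(c);out=[]
    m=((P[...,2]>0.022)&(P[...,2]<0.05)&(P[...,0]>.3)&(P[...,0]<.68)&(P[...,1]>.05)&(P[...,1]<.6)).astype(np.uint8)
    k,L,S,C=cv2.connectedComponentsWithStats(m)
    for i in range(1,k):
        if not 25<S[i,4]<140: continue
        q=P[L==i];h=np.median(H[L==i],0)
        if h[1]>150: continue
        z=np.percentile(q[:,2],80); b=np.median(q[q[:,2]>z-.004],0)
        kind="strap" if h[2]>60 else "bracket"
        n=(np.hypot(P[...,0]-b[0],P[...,1]-b[1])<.06)&(P[...,2]>.003)&(P[...,2]<.012)
        hs=(H[...,1]<75)&(H[...,2]>25) if kind=="bracket" else n
        k2,L2,S2,_=cv2.connectedComponentsWithStats((n&hs|((L==i))).astype(np.uint8))
        lab=L2[L==i][0]; g=P[(L2==lab)&(L!=i)][:,:2].astype(np.float32)
        (cx,cy),(w,hh),a=cv2.minAreaRect(g); 
        if w<hh: a+=90; w,hh=hh,w
        a=math.radians(a); ax=np.array([math.cos(a),math.sin(a)])
        d=g-b[:2]; s=d@ax; t=d@[-ax[1],ax[0]]
        if kind=="bracket":
            f=np.ptp(np.percentile(t[s>.02],[3,97])); r=np.ptp(np.percentile(t[s<-.02],[3,97]))
            if r>f: a+=math.pi
        out.append((kind,b,np.array([cx,cy]),math.remainder(a,2*math.pi),w,hh,len(g)))
    return out
E
python3 - <<'E'
from see import *
np.set_printoptions(precision=4,suppress=True)
for n in("top","scene"):
    c=load(n+"0.npz");P=cloud(c);H=hsv(c)
    for p in sorted(parts(c),key=lambda p:p[1][0]): print(n,p[0],p[1],p[2],"yaw %.3f  %.3f %.3f %d"%p[3:])
    m=(P[...,2]<.08)&(P[...,2]>.02)&(P[...,1]<.05)&(P[...,0]>.35)&(P[...,0]<.75)
    R=((H[...,0]<6)|(H[...,0]>174))&(H[...,1]>150)&(P[...,2]<.12)&(P[...,2]>.02)&(P[...,1]<.05)&(P[...,0]>.35)
    k,L,S,C=cv2.connectedComponentsWithStats(R.astype(np.uint8))
    for i in range(1,k):
        if S[i,4]>3: print("red",C[i],S[i,4],P[L==i].mean(0),P[L==i].min(0),P[L==i].max(0))
    b=R&(P[...,2]>.08); q=P[b]; print("bar",len(q),q.mean(0),np.linalg.svd(q[:,:2]-q[:,:2].mean(0))[2][0], np.ptp(q[:,0]),np.ptp(q[:,1]))
    D=R&(P[...,2]<.07)&(P[...,2]>.04)&(P[...,1]<-.2); print("disc z",np.median(P[D][:,2]))
    tr=(H[...,0]>5)&(H[...,0]<14)&(H[...,1]>100)&(P[...,2]>.02)&(P[...,2]<.075)&(P[...,1]<0.05)&(P[...,1]>-.3)&(P[...,0]>.35)&(P[...,0]<.72)
    tr=cv2.morphologyEx(tr.astype(np.uint8),cv2.MORPH_OPEN,np.ones((2,2)))>0
    q=P[tr]; A=np.c_[q[:,:2],np.ones(len(q))]
    for _ in range(4):
        co,*_=np.linalg.lstsq(A,q[:,2],rcond=None); e=q[:,2]-A@co; kk=abs(e)<.004; q=q[kk];A=A[kk]
    r=cv2.minAreaRect(q[:,:2].astype(np.float32)); print("tray",len(q),co,e.std(),r, cv2.boxPoints(r))
    for k_,box in (("bench",[.3,.36,-.05,.1]),("bench2",[.3,.36,-.35,-.2]),("bench3",[.3,.36,.2,.3])):
        mm=(P[...,0]>box[0])&(P[...,0]<box[1])&(P[...,1]>box[2])&(P[...,1]<box[3]); print(k_,np.median(P[mm][:,2]))
E
```

```text
Traceback (most recent call last):
  File "see.py", line 34, in parts
    f=np.ptp(np.percentile(t[s>.02],[3,97])); r=np.ptp(np.percentile(t[s<-.02],[3,97]))
             ~~~~~~~~~~~~~^^^^^^^^^^^^^^^^^
IndexError: index -1 is out of bounds for axis 0 with size 0
```

```bash
python3 - <<'E'
s=open('see.py').read()
a=s.index("        n=(np.hypot"); b=s.index("        (cx,cy)")
s=s[:a]+'''        n=(np.hypot(P[...,0]-b[0],P[...,1]-b[1])<.056)&(P[...,2]>.003)&(P[...,2]<.03)&(L!=i)
        n&=(H[...,1]<75)&(H[...,2]>25) if kind=="bracket" else H[...,1]>60
        n=cv2.morphologyEx(n.astype(np.uint8),cv2.MORPH_OPEN,np.ones((2,2)))
        g=plane(c,np.argwhere(n)[:,::-1],.006)[:,:2].astype(np.float32)
'''+s[b:]
open('see.py','w').write(s)
E
cat > m1.py <<'E'
import sys
from see import *
np.set_printoptions(precision=4,suppress=True)
tag=sys.argv[1]
for n in("top","scene"):
    c=load(n+tag+".npz");P=cloud(c);H=hsv(c)
    for p in sorted(parts(c),key=lambda p:p[1][0]): print(n,p[0],p[1],p[2],"yaw %.3f  %.3f %.3f %d"%p[3:])
    R=((H[...,0]<6)|(H[...,0]>174))&(H[...,1]>150)&(P[...,2]<.12)&(P[...,2]>.02)&(P[...,1]<.05)&(P[...,0]>.35)
    k,L,S,C=cv2.connectedComponentsWithStats(R.astype(np.uint8))
    for i in range(1,k):
        if S[i,4]>3: print("red",C[i],S[i,4],P[L==i].mean(0),P[L==i].min(0),P[L==i].max(0))
    b=R&(P[...,2]>.08); q=P[b]; print("bar",len(q),q.mean(0),np.linalg.svd(q[:,:2]-q[:,:2].mean(0))[2][0], np.ptp(q[:,0]),np.ptp(q[:,1]))
    D=R&(P[...,2]<.07)&(P[...,2]>.04)&(P[...,1]<-.2); print("disc z",np.median(P[D][:,2]))
    tr=(H[...,0]>5)&(H[...,0]<14)&(H[...,1]>100)&(P[...,2]>.02)&(P[...,2]<.075)&(P[...,1]<0.05)&(P[...,1]>-.3)&(P[...,0]>.35)&(P[...,0]<.72)
    tr=cv2.morphologyEx(tr.astype(np.uint8),cv2.MORPH_OPEN,np.ones((2,2)))>0
    q=P[tr]; A=np.c_[q[:,:2],np.ones(len(q))]
    for _ in range(4):
        co,*_=np.linalg.lstsq(A,q[:,2],rcond=None); e=q[:,2]-A@co; kk=abs(e)<.004; q=q[kk];A=A[kk]
    r=cv2.minAreaRect(q[:,:2].astype(np.float32)); print("tray",len(q),co,e.std(),r, cv2.boxPoints(r))
    for k_,box in (("bench",[.3,.36,-.05,.1]),("bench2",[.3,.36,-.35,-.2]),("bench3",[.3,.36,.2,.3])):
        mm=(P[...,0]>box[0])&(P[...,0]<box[1])&(P[...,1]>box[2])&(P[...,1]<box[3]); print(k_,np.median(P[mm][:,2]))
E
python3 m1.py 0
```

```text
Traceback (most recent call last):
  File "m1.py", line 7, in <module>
    for p in sorted(parts(c),key=lambda p:p[1][0]): print(n,p[0],p[1],p[2],"yaw %.3f  %.3f %.3f %d"%p[3:])
                    ~~~~~^^^
  File "see.py", line 34, in parts
    f=np.ptp(np.percentile(t[s>.02],[3,97])); r=np.ptp(np.percentile(t[s<-.02],[3,97]))
             ~~~~~~~~~~~~~^^^^^^^^^^^^^^^^^
IndexError: index -1 is out of bounds for axis 0 with size 0
```

```bash
sed -i 's/(P\[...,0\]<.68)&(P\[...,1\]>.05)/(P[...,0]<.63)\&(P[...,1]>.05)/' see.py; sed -i 's/        if kind=="bracket":/        if kind=="bracket" and min((s>.02).sum(),(s<-.02).sum())<4: print("odd",b,len(g)); continue\n&/' see.py; python3 m1.py 0
```

```text
top strap [0.4154 0.2701 0.0389] [0.4135 0.2684] yaw 1.581  0.066 0.029 227
top bracket [0.432  0.1424 0.0396] [0.4288 0.1385] yaw 0.574  0.089 0.043 280
top bracket [0.4454 0.3668 0.0391] [0.4414 0.3651] yaw -1.314  0.090 0.044 302
top strap [0.5399 0.1411 0.0393] [0.5335 0.1393] yaw 1.273  0.066 0.041 195
top bracket [0.5535 0.262  0.0393] [0.5507 0.2589] yaw -1.760  0.090 0.044 283
top strap [0.5554 0.3945 0.0392] [0.5541 0.3915] yaw 1.750  0.068 0.035 206
red [403.875  168.9583] 24 [ 0.6586 -0.2793  0.042 ] [ 0.6539 -0.2924  0.0212] [ 0.6643 -0.2641  0.0479]
red [432.41   190.9885] 261 [ 0.5906 -0.3403  0.0705] [ 0.569  -0.3651  0.0511] [ 0.6161 -0.3195  0.0948]
bar 90 [ 0.5921 -0.3415  0.0886] [-0.2565  0.9665] 0.02116320330681476 0.043268934621454536
disc z 0.05899567333216915
tray 398 [-0.2355  0.1618  0.2122] 0.001786466660772265 ((0.5730636715888977, -0.1556042581796646), (0.2833414673805237, 0.045169632881879807), 69.29254913330078) [[ 0.5018 -0.2801]
 [ 0.5441 -0.2961]
 [ 0.6443 -0.0311]
 [ 0.602  -0.0151]]
bench 0.0031717492953342585
bench2 0.0007482447262181502
bench3 0.
[... 448 characters left out ...]
372] [0.5627 0.3895] yaw 1.733  0.066 0.029 98
red [233.7576 386.0303] 33 [ 0.6602 -0.2725  0.0462] [ 0.6534 -0.2932  0.0393] [ 0.6703 -0.2642  0.1   ]
red [181.6486 401.3899] 572 [ 0.599  -0.3474  0.0711] [ 0.569  -0.3686  0.0505] [ 0.6185 -0.3223  0.0941]
bar 207 [ 0.5979 -0.3473  0.0882] [ 0.1458 -0.9893] 0.08669998327355866 0.07442708916711904
disc z 0.05919387684341759
tray 491 [ 0.2204 -0.0389 -0.0797] 0.0015343678129036721 ((0.5701305866241455, -0.15391595661640167), (0.290613055229187, 0.038314592093229294), 64.345703125) [[ 0.49   -0.2766]
 [ 0.5245 -0.2932]
 [ 0.6503 -0.0312]
 [ 0.6158 -0.0146]]
bench 0.0003350766641710967
bench2 0.0007498766051908801
bench3 -1.0761151540306102e-05
```

```bash
cat > tray.py <<'E'
from see import *
def tray(c,verbose=True):
    P=cloud(c);H=hsv(c)
    reg=(P[...,2]>.02)&(P[...,2]<.085)&(P[...,1]<0.03)&(P[...,1]>-.31)&(P[...,0]>.42)&(P[...,0]<.72)
    org=reg&(((H[...,0]<16)&(H[...,1]>110)&(H[...,2]>60)))&~(((H[...,0]<5)|(H[...,0]>174))&(H[...,1]>200))
    org=cv2.morphologyEx(org.astype(np.uint8),cv2.MORPH_OPEN,np.ones((3,3)))
    k,L,S,_=cv2.connectedComponentsWithStats(org); i=1+S[1:,4].argmax(); m=L==i
    q=P[m];A=np.c_[q[:,:2],np.ones(len(q))]
    for _ in range(5):
        co,*_=np.linalg.lstsq(A,q[:,2],rcond=None); e=q[:,2]-A@co; kk=abs(e)<.003; q=q[kk];A=A[kk]
    # outline cast on fitted plane
    cn,_=cv2.findContours(m.astype(np.uint8),cv2.RETR_EXTERNAL,cv2.CHAIN_APPROX_NONE); cn=max(cn,key=cv2.contourArea)
    def cast(uv):
        o,d=rays(c,uv); t=(co[0]*o[0]+co[1]*o[1]+co[2]-o[2])/(d[:,2]-co[0]*d[:,0]-co[1]*d[:,1]); return o+d*t[:,None]
    W=cast(cn); r=cv2.minAreaRect(W[:,:2].astype(np.float32))
    return dict(n=len(q),co=co,std=e.std(),rect=r,cast=cast,mask=m,H=H,P=P,reg=reg,cn=cn)
def slots(c,T):
    dark=cv2.inRange(T["H"],(0,0,0),(180,255,48)); f=np.zeros_like(dark); cv2.drawContours(f,[T["cn"]],-1,255,-1)
    dark&=f; k,L,S,C=cv2.connectedComponentsWithStats(dark); out=[]
    for i in range(1,k):
        if S[i,4]<120: continue
        cn,_=cv2.findContours((L==i).astype(np.uint8),cv2.RETR_EXTERNAL,cv2.CHAIN_APPROX_NONE)
        W=T["cast"](np.argwhere(L==i)[:,::-1]); r=cv2.minAreaRect(W[:,:2].astype(np.float32)); out.append((S[i,4],C[i],r,np.median(T["P"][L==i][:,2])))
    return out
E
cat > m2.py <<'E'
import sys
from tray import *
np.set_printoptions(precision=4,suppress=True)
for n in("top","scene"):
    c=load(n+sys.argv[1]+".npz");T=tray(c); co=T["co"];r=T["rect"]; a=math.radians(r[2])
    print(n,T["n"],co,T["std"],r)
    for k,h in ((0,a),(1,a+math.pi/2)): print(" slope along %.3f : %.4f"%(h,co[0]*math.cos(h)+co[1]*math.sin(h)))
    for s in slots(c,T): print("  slot",s)
E
python3 m2.py 0; python3 -c "
from see import *
H=hsv(load('top0.npz'));print(H[185,367:372],H[210,340])"
```

```text
top 2350 [-0.0126  0.0713  0.0715] 0.00135943504496483 ((0.5640658736228943, -0.1510922908782959), (0.15837183594703674, 0.24948468804359436), 8.62562084197998)
 slope along 0.151 : -0.0018
 slope along 1.721 : 0.0723
scene 3953 [-0.0122  0.0676  0.0706] 0.0013978256317436636 ((0.5660136938095093, -0.15266276895999908), (0.15798279643058777, 0.2501837909221649), 8.699258804321289)
 slope along 0.152 : -0.0019
 slope along 1.723 : 0.0687
  slot (np.int32(496), array([216.9536, 272.4375]), ((0.5045936107635498, -0.08284333348274231), (0.034858182072639465, 0.07344777137041092), 8.53728199005127), np.float64(0.05305060749928281))
  slot (np.int32(690), array([251.1319, 283.4754]), ((0.5759229063987732, -0.0726855993270874), (0.09477481245994568, 0.04923988878726959), 8.632793426513672), np.float64(0.052878755967140534))
  slot (np.int32(550), array([201.84  , 304.4509]), ((0.5165509581565857, -0.16056324541568756), (0.035112835466861725, 0.07145962864160538), 8.76745319366455), np.float64(0.0475813389614938))
  slot (np.int32(779), array([231.6919, 314.1784]), ((0.5877430438995361, -0.14923013746738434), (0.09522704780101776, 0.04935157671570778), 8.8920316696167), np.float64(0.04751252363621561))
  slot (np.int32(637), array([185.2575, 339.3124]), ((0.5284489989280701, -0.2386118471622467), (0.03510197624564171, 0.07351310551166534), 8.77196979522705), np.float64(0.041894527193374276))
  slot (np.int32(906), array([222.2671, 351.4205]), ((0.5996460318565369, -0.2267056107521057), (0.09538106620311737, 0.049733735620975494), 9.358339309692383), np.float64(0.04219110939071563))
[[ 11 178 126]
 [ 11 181 134]
 [ 12 183 138]
 [ 12 186 136]
 [ 11 181 131]] [ 11 183 128]
```

```bash
cat > arm.py <<'E'
from bench import robot, hand, kin, status, cams, job
import numpy as np, math
def down(a): return [math.cos(a/2),math.sin(a/2),0,0]
def st(): return status.read_state()
def snap(tag):
    for n in("top","scene"):
        c=cams.camera(n); np.savez(f"{n}{tag}.npz",**c)
        import cv2; cv2.imwrite(f"pics/{n}{tag}.png",c["pixels"][:,:,::-1])
E
cat > knob.py <<'E'
import sys
from arm import *
np.set_printoptions(precision=3,suppress=True)
a,turn=float(sys.argv[1]),float(sys.argv[2]); k=[.594,-.344]
hand.command_gripper(.45)
robot.move_to([*k,.17],down(a)); robot.line_to([*k,.065],.08)
print(st()["contact_force"],st()["q"])
hand.command_gripper(0); s=st(); print("grip",s["opening"],s["grasp_force"],s["contact_force"])
n=max(1,int(abs(turn)/.3)); 
for i in range(n):
    q=np.array(st()["q"]) if i==0 else q; q=q.copy(); q[5]+=turn/n; robot.move_joints(q); 
    print(st()["wrist_torque"],st()["contact_force"])
hand.command_gripper(.45); robot.line_to([*k,.17],.12)
robot.move_to([.4,-.5,.3],down(.5)); robot.wait(.3); print(st()["time_s"]); snap(sys.argv[3])
E
python3 knob.py 1.81 1.76 1 && python3 m2.py 1; python3 m1.py 1 | grep -E "bar|red|odd"
```

```text
[-0.223  0.801  0.035] [-0.672  0.476  1.648  0.     1.015 -0.912]
grip 0.151171669433364 62.262943983078 [0.636 0.76  2.704]
[-0.018 -0.072 -0.117] [ 0.868  0.748 -0.348]
[-0.027 -0.098 -0.104] [ 0.629 -0.121 -0.161]
[-0.034 -0.068 -0.09 ] [1.378 0.912 0.476]
[-0.003 -0.036 -0.131] [ 0.257  0.308 -0.031]
[-0.062 -0.139 -0.107] [1.521 0.48  0.697]
8.975
top 2383 [-0.0018 -0.0009  0.0635] 0.0013963399953295442 ((0.5639765858650208, -0.1504366397857666), (0.15818433463573456, 0.24906764924526215), 8.695521354675293)
 slope along 0.152 : -0.0019
 slope along 1.723 : -0.0007
scene 2030 [ 0.0002 -0.0028  0.0619] 0.0013724661361282176 ((0.5659511685371399, -0.15246930718421936), (0.15793927013874054, 0.2513650953769684), 8.714731216430664)
 slope along 0.152 : -0.0002
 slope along 1.723 : -0.0028
red [406.1562 166.8438] 32 [ 0.6592 -0.2796  0.0594] [ 0.6542 -0.2922  0.0231] [ 0.6671 -0.2644  0.0661]
red [431.4961 190.8643] 258 [ 0.5905 -0.3371  0.0724] [ 0.5699 -0.3663  0.0507] [ 0.6131 -0.3193  0.0929]
bar 99 [ 0.5909 -0.3417  0.088 ] [-0.9952 -0.0976] 0.042541857209459244 0.015935832522107285
red [233.2  382.75] 40 [ 0.6604 -0.273   0.0642] [ 0.6521 -0.294   0.053 ] [ 0.671  -0.2636  0.1045]
red [180.7225 401.3962] 573 [ 0.5977 -0.3483  0.0715] [ 0.5722 -0.3683  0.0509] [ 0.619  -0.3225  0.093 ]
bar 215 [ 0.5972 -0.3452  0.0882] [-0.9759 -0.2183] 0.09880507503303315 0.059795100926370026
```

Run:
```python
from see import *
np.set_printoptions(precision=4,suppress=True)
for t in "01":
  for n in("top","scene"):
    c=load(n+t+".npz");P=cloud(c)
    m=(abs(P[...,2])<.006)&(P[...,0]>.38)&(P[...,0]<.75)&(P[...,1]>-.42)&(P[...,1]<.12)
    q=P[m];A=np.c_[q[:,:2],np.ones(len(q))];co=np.linalg.lstsq(A,q[:,2],rcond=None)[0];print(n,len(q),co,"along 1.723",co@[math.cos(1.723),math.sin(1.723),0])
c=load("scene1.npz");b=cv2.resize(c["pixels"][365:415,195:265,::-1],(784,560),interpolation=cv2.INTER_NEAREST);cv2.imwrite("pics/p1.png",b)
```

```text
top 15639 [-0.0013  0.0009  0.0014] along 1.723 0.0010785078274328213
scene 19671 [-0.001  -0.0012  0.0007] along 1.723 -0.001046392786740826
top 15547 [-0.0014  0.0008  0.0015] along 1.723 0.0009968633437052042
scene 19516 [-0.001  -0.0009  0.0008] along 1.723 -0.0007697043254309915
```

View pics/p1.png

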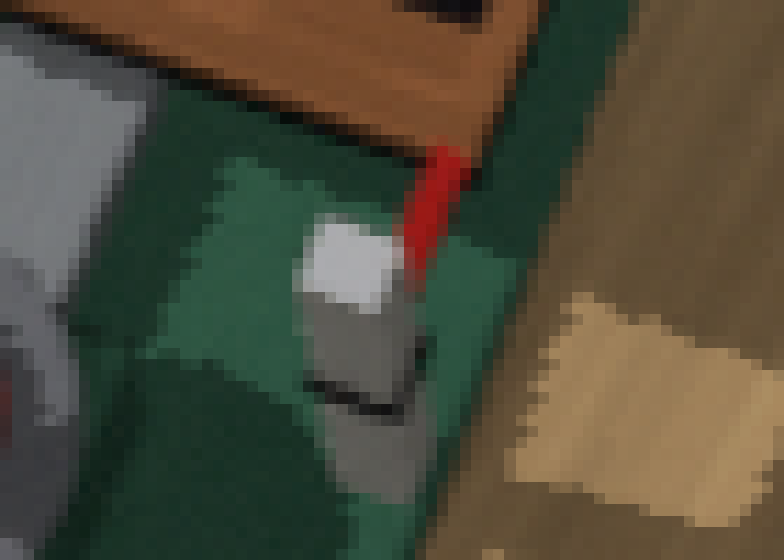

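Run:
```python
from see import *
np.set_printoptions(precision=4,suppress=True)
for t in "01":
  for n in ("scene","top"):
    c=load(n+t+".npz");P=cloud(c);H=hsv(c)
    R=((H[...,0]<6)|(H[...,0]>174))&(H[...,1]>150)&(P[...,2]>.02)&(P[...,1]>-.31)&(P[...,1]<-.25)&(P[...,0]>.63)&(P[...,0]<.7)
    q=P[R]; print(t,n,"pointer",len(q),np.median(q,0),"tip rows");
    print(np.c_[np.argwhere(R),P[R]][np.argsort(P[R][:,1])][:6] )
c=load("scene1.npz");P=cloud(c);H=hsv(c)
for v,u in [(399,224),(399,225),(400,226),(400,227),(401,228),(401,229),(401,230),(398,231),(397,232),(396,232),(395,232),(388,226),(389,226),(390,231)]: print(u,v,P[v,u],H[v,u])
c=load("top1.npz");P=cloud(c);H=hsv(c)
reg=(P[...,0]>.63)&(P[...,0]<.7)&(P[...,1]<-.27)&(P[...,1]>-.34)&(P[...,2]>.015)&(H[...,1]<60)
for (v,u) in np.argwhere(reg): print(u,v,P[v,u],H[v,u])
```

```text
0 scene pointer 33 [ 0.6604 -0.2717  0.0446] tip rows
[[388.     231.       0.6703  -0.2932   0.1   ]
 [392.     232.       0.6631  -0.2836   0.046 ]
 [391.     232.       0.6618  -0.2816   0.0445]
 [391.     233.       0.6633  -0.2806   0.044 ]
 [390.     232.       0.6604  -0.2795   0.0426]
 [390.     233.       0.6625  -0.2791   0.0447]]
0 top pointer 24 [ 0.6584 -0.2794  0.0429] tip rows
[[170.     406.       0.662   -0.2924   0.0212]
 [170.     407.       0.6587  -0.2912   0.0322]
 [167.     408.       0.6643  -0.2909   0.0418]
 [169.     408.       0.6579  -0.2898   0.0441]
 [168.     408.       0.6605  -0.2896   0.0449]
 [168.     407.       0.6612  -0.2878   0.0423]]
1 scene pointer 40 [ 0.6602 -0.2724  0.0627] tip rows
[[388.     231.       0.671   -0.294    0.1029]
 [387.     231.       0.6705  -0.293    0.1045]
 [389.     232.       0.6644  -0.2839   0.0642]
 [388.     232.       0.6628  -0.2815   0.0613]
 [387.     232.       0.6626  -0.2808   0.0644]
 [386.     231.       0.6602  -0.2804   0.0652]]
1 top pointer 32 [ 0.6591 -0.2796  0.0626] tip rows
[[167.     411.      
[... 4403 characters left out ...]
]
410 170 [ 0.6554 -0.2954  0.0431] [ 23  37 111]
411 170 [ 0.6552 -0.2978  0.0439] [ 28  27 112]
412 170 [ 0.656  -0.3015  0.0413] [24 26 99]
406 171 [ 0.6583 -0.2912  0.0239] [23 20 51]
407 171 [ 0.6575 -0.293   0.0267] [26 28 63]
408 171 [ 0.6556 -0.2934  0.0331] [21 29 87]
409 171 [ 0.6546 -0.295   0.0363] [ 28  28 109]
410 171 [ 0.6557 -0.299   0.0327] [ 23  28 120]
411 171 [ 0.6562 -0.3023  0.0314] [ 33  27 105]
406 172 [ 0.6573 -0.2934  0.0174] [35 22 70]
407 172 [ 0.6554 -0.2938  0.024 ] [30 24 84]
408 172 [ 0.6563 -0.2976  0.0212] [ 24  25 101]
409 172 [ 0.655  -0.2988  0.0256] [ 28  27 115]
410 172 [ 0.6554 -0.302   0.0243] [ 38  20 104]
406 173 [ 0.6543 -0.293   0.018 ] [57 30 94]
```

```bash
cat > pp.py <<'E'
from arm import *
from see import *
def merged():
    """park clear of the view, look with both cameras, match the parts"""
    cs={n:cams.camera(n) for n in("top","scene")}; L=[parts(cs[n]) for n in("top","scene")]; out=[]
    for p in L[0]:
        q=[q for q in L[1] if np.hypot(*(q[1]-p[1])[:2])<.02]
        if not q: print("only top",p[:4]); continue
        q=q[0]; dy=math.remainder(q[3]-p[3],math.pi if p[0]=="strap" else 2*math.pi)
        if p[0]!=q[0] or abs(dy)>.3: print("disagree",p,q); continue
        out.append((p[0],(p[1][:2]+q[1][:2])/2,p[3]+dy/2,dy,(p[1][2]+q[1][2])/2))
    for q in L[1]:
        if not any(np.hypot(*(q[1]-p[1])[:2])<.02 for p in L[0]): print("only scene",q[:4])
    return out,cs
def q6(pos,a):
    q=kin.ik(pos,down(a)); return None if q is None else q[5]
def carry(xy,yaw,txy,tyaw,zf=.0,sym=False,zp=.012,floor=.056):
    best=None
    for k in range(-4,5):
        for h in ((0,math.pi) if sym else (0,)):
            a=yaw+k*math.pi/2; b=tyaw+h+k*math.pi/2
            b=a+math.remainder(b-a,2*math.pi) 
            u,v=q6([*xy,.1],a),q6([*txy,.15],b)
            if u is None or v is None: continue
            s=max(abs(u),abs(v))+.3*abs(u-v)
            if best is None or s<best[0]: best=(s,a,b,u,v)
    s,a,b,u,v=best; print("a %.2f b %.2f q6 %.2f %.2f"%best[1:])
    hand.command_gripper(.5)
    robot.move_to([*xy,.12],down(a)); robot.line_to([*xy,zp],.12)
    hand.command_gripper(0); o=st()["opening"]; print("gripped",round(o,3),st()["grasp_force"].round(1))
    if o<.1: print("MISSED"); hand.command_gripper(.5); robot.line_to([*xy,.15],.15); return False
    robot.line_to([*xy,.17],.2); 
    robot.move_to([*txy,.17],down(b)); s=st(); print("over",round(s["opening"],3),s["grasp_force"].round(1))
    if s["opening"]<.1: print("LOST"); return False
    robot.line_to([*txy,floor+zp+.012],.15); f0=st()["contact_force"][2]
    for dz in(.008,.005,.003,.0015):
        robot.line_to([*txy,floor+zp+dz],.04); f=st()["contact_force"][2]-f0
        if abs(f)>6: print("touch at",dz,f); break
    hand.command_gripper(.5); robot.line_to([*txy,.15],.15)
    print("t",st()["time_s"]); return True
def park(): robot.move_to([.4,-.42,.28],down(.5));
E
python3 - <<'E'
from tray import *
np.set_printoptions(precision=4,suppress=True)
for n in("top","scene"):
    c=load(n+"1.npz");T=tray(c);print(n,T["rect"])
    H=T["H"]; f=np.zeros(H.shape[:2],np.uint8); cv2.drawContours(f,[T["cn"]],-1,1,-1)
    m=f&(H[...,2]<55).astype(np.uint8)&cv2.erode(f,np.ones((3,3))); m=cv2.morphologyEx(m,cv2.MORPH_OPEN,np.ones((3,3)))
    k,L,S,C=cv2.connectedComponentsWithStats(m)
    for i in range(1,k):
        if S[i,4]<100: continue
        r=cv2.minAreaRect(T["cast"](np.argwhere(L==i)[:,::-1])[:,:2].astype(np.float32)); d=np.array(r[0])-T["rect"][0]; t=.1516
        print(S[i,4],C[i],np.array(r[0]),np.array(r[1]),r[2],"rel",d@[math.cos(t),math.sin(t)],d@[-math.sin(t),math.cos(t)],np.median(T["P"][L==i][:,2]))
E
cat see.py | head -0; python3 -c "
from pp import *
np.set_printoptions(precision=4,suppress=True)
for p in merged()[0]: print(p)"
```

```text
top ((0.5639765858650208, -0.1504366397857666), (0.15818433463573456, 0.24906764924526215), 8.695521354675293)
scene ((0.5659511685371399, -0.15246930718421936), (0.15793927013874054, 0.2513650953769684), 8.714731216430664)
('strap', array([0.5566, 0.3928]), 1.7554303889824046, 0.009543238029217305, np.float64(0.03776743640461089))
('bracket', array([0.5532, 0.2597]), -1.7412012857256793, -0.024529178378229766, np.float64(0.03776614206810727))
('strap', array([0.5432, 0.1386]), 1.2549888310372672, 0.0016575514624652676, np.float64(0.03837154384815111))
('bracket', array([0.4461, 0.366 ]), -1.314651803708259, -0.0009085207611230217, np.float64(0.03820414452067672))
('bracket', array([0.4332, 0.1405]), 0.5290493342433096, -0.053057692344457896, np.float64(0.03878012720150373))
('strap', array([0.4166, 0.2704]), 1.5473101442486779, -0.06687164623794262, np.float64(0.03826913035108592))
```

```bash
cat > m3.py <<'E'
import sys
from tray import *
np.set_printoptions(precision=4,suppress=True)
for n in("top","scene"):
    c=load(n+sys.argv[1]+".npz");T=tray(c);print(n,T["rect"])
    H=T["H"]; f=np.zeros(H.shape[:2],np.uint8); cv2.fillConvexPoly(f,cv2.convexHull(T["cn"]),1)
    m=f&(H[...,2]<60).astype(np.uint8)&cv2.erode(f,np.ones((3,3))); m=cv2.morphologyEx(m,cv2.MORPH_OPEN,np.ones((3,3)))
    k,L,S,C=cv2.connectedComponentsWithStats(m)
    for i in range(1,k):
        if S[i,4]<100: continue
        r=cv2.minAreaRect(T["cast"](np.argwhere(L==i)[:,::-1])[:,:2].astype(np.float32)); d=np.array(r[0])-T["rect"][0]; t=.1516
        print(S[i,4],C[i],np.array(r[0]),np.array(r[1]),r[2],"rel",d@[math.cos(t),math.sin(t)],d@[-math.sin(t),math.cos(t)],np.median(T["P"][L==i][:,2]))
E
python3 m3.py 1
```

```text
top ((0.5639765858650208, -0.1504366397857666), (0.15818433463573456, 0.24906764924526215), 8.695521354675293)
475 [386.5832 186.9432] [ 0.5969 -0.2244] [0.0944 0.0489] 8.58434772491455 rel 0.021416847057433883 -0.07809268295190236 0.05676636135562374
483 [358.2712 195.4244] [ 0.5844 -0.1517] [0.0947 0.0476] 0.3584844768047333 rel 0.019973762784867295 -0.004347908732154448 0.05670541467014101
485 [328.2763 195.0289] [ 0.5737 -0.0702] [0.0948 0.0498] 8.771882057189941 rel 0.021723559144973956 0.07788181238449919 0.05679005247311364
368 [392.731 215.5  ] [ 0.5261 -0.2359] [0.0348 0.0731] 7.903507709503174 rel -0.050313315930599845 -0.0787655833616598 0.056835919478363195
369 [362.9539 219.6531] [ 0.5144 -0.1582] [0.0351 0.0717] 8.711708068847656 rel -0.05018793682443106 -0.00017032705828958741 0.056795987397884495
382 [332.9974 223.8927] [ 0.5026 -0.0803] [0.0354 0.0732] 8.711691856384277 rel -0.05007914191821566 0.07855397181229493 0.056734430488475485
scene ((0.5659511685371399, -0.15246930718421936), (0.15793927013874054, 0.2513650953769684), 8.714731216430664)
489 [216.8262 271.5031] [ 0.5042 -0.0822] [0.0359 0.0741] 9.259437561035156 rel -0.050444117197813595 0.0788065517434522 0.056479894787527685
686 [250.9315 282.379 ] [ 0.5757 -0.0728] [0.0962 0.0499] 9.938055038452148 rel 0.021626292731557372 0.07731499455027516 0.05633063432250257
546 [201.2344 302.2436] [ 0.516  -0.1604] [0.0356 0.0715] 8.33166790008545 rel -0.05055887857168175 -0.0002713621947229011 0.056421050451003596
790 [231.3101 311.9646] [ 0.5875 -0.1497] [0.0958 0.0494] 8.370914459228516 rel 0.021700979129265944 -0.0005078541697927749 0.05652553866315607
653 [184.2175 336.0628] [ 0.5282 -0.2382] [0.036  0.0744] 8.490367889404297 rel -0.050305326237753446 -0.07902074140760697 0.05653558199518327
923 [221.6046 348.2199] [ 0.5994 -0.2261] [0.0959 0.0503] 8.079126358032227 rel 0.021969484074908483 -0.07780007836986913 0.05672948983753745
```

```bash
cat > run.py <<'E'
import sys
from pp import *
np.set_printoptions(precision=3,suppress=True)
TH=.1518; C0=np.array([.56496,-.15145]); ex=np.array([math.cos(TH),math.sin(TH)]); ey=np.array([-ex[1],ex[0]])
slot={f"tee{i}":(C0+.0217*ex+d*ey,TH+(math.pi if i==1 else 0)) for i,d in enumerate((-.0783,0,.0783))}
slot.update({f"bar{i}":(C0-.0503*ex+d*ey,TH+math.pi/2) for i,d in enumerate((-.0787,0,.0787))})
for name in sys.argv[1:]:
    park(); L,_=merged(); kind="bracket" if name[:3]=="tee" else "strap"
    L=[p for p in L if p[0]==kind]; print(name,len(L),"seen")
    p=min(L,key=lambda p:np.hypot(p[1][0]-.5,p[1][1])); print(p)
    t,y=slot[name]
    if not carry(p[1],p[2],t,y,sym=kind=="strap"): break
park(); robot.wait(.2); snap("r_"+sys.argv[-1])
E
python3 run.py tee0
python3 - <<'E'
import cv2
for n,b in (("scene",(160,340,240,420)),):
    a=cv2.imread(f"pics/{n}r_tee0.png"); cv2.imwrite("pics/v1.png",cv2.resize(a[b[2]:b[3],b[0]:b[1]],(600,600),interpolation=cv2.INTER_CUBIC))
E
```

```text
tee0 3 seen
('bracket', array([0.433, 0.141]), 0.5248932549804024, -0.044745533818643435, np.float64(0.03813631693058969))
a -4.19 b -4.56 q6 -0.43 -0.67Traceback (most recent call last):
  File "run.py", line 12, in <module>
    if not carry(p[1],p[2],t,y,sym=kind=="strap"): break
           ~~~~~^^^^^^^^^^^^^^^^^^^^^^^^^^^^^^^^^
  File "pp.py", line 30, in carry
    hand.command_gripper(0); o=st()["opening"]; print("gripped",round(o,3),st()["grasp_force"].round(1))
                                                                           ^^^^^^^^^^^^^^^^^^^^^^^^^
AttributeError: 'float' object has no attribute 'round'
```

```bash
sed -i 's/st()\["grasp_force"\].round(1)/round(float(st()["grasp_force"]),1)/; s/s\["grasp_force"\].round(1)/round(float(s["grasp_force"]),1)/' pp.py; python3 -c "
from arm import *
s=st();print(s['opening'],s['grasp_force'],s['contact_force'],s['time_s'])
hand.command_gripper(.5);p=s['position'];robot.line_to([p[0],p[1],.15],.15)"
python3 run.py tee0
python3 - <<'E'
import cv2
for n,b in (("scene",(160,340,240,420)),):
    a=cv2.imread(f"pics/{n}r_tee0.png"); cv2.imwrite("pics/v1.png",cv2.resize(a[b[2]:b[3],b[0]:b[1]],(600,600),interpolation=cv2.INTER_CUBIC))
E
```

```text
0.2030928841787385 59.69266176223755 [-0.00467788 -0.14894945  3.92853462] 13.4167
tee0 3 seen
('bracket', array([0.434, 0.141]), 0.49175207942712923, 0.021536750708875396, np.float64(0.038080629058204196))
a -4.22 b -4.56 q6 -0.40 -0.67
gripped 0.201 59.7
over 0.198 59.0
t 25.9667
```

View pics/v1.png

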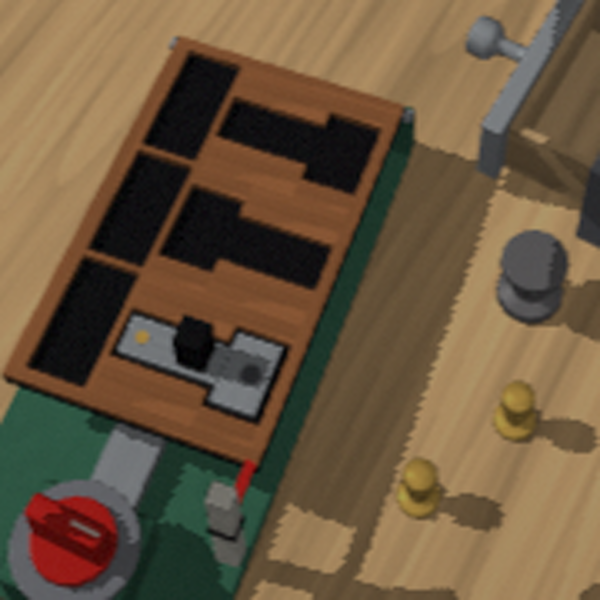

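```bash
python3 run.py tee1 tee2 bar0
python3 - <<'E'
import cv2,numpy as np
a=cv2.imread("pics/scener_bar0.png"); cv2.imwrite("pics/v2.png",cv2.resize(a[100:420,140:360],(550,800))[:600] if 0 else cv2.resize(a[100:420,140:400],(487,600),interpolation=cv2.INTER_CUBIC))
E
```

```text
tee1 2 seen
('bracket', array([0.549, 0.31 ]), -1.655016481607158, -0.1877835851522578, np.float64(0.038311151944362354))
a -4.80 b -6.13 q6 0.44 1.00
gripped 0.199 60.5
over 0.199 59.7
t 37.5167
tee2 1 seen
('bracket', array([0.446, 0.366]), -1.2575371183382016, 0.20701039107478714, np.float64(0.03837203675203332))
a -5.97 b -4.56 q6 1.77 -0.45
gripped 0.202 59.4
over 0.2 58.8
t 49.0417
bar0 3 seen
('strap', array([0.543, 0.14 ]), 1.2829919033204231, 0.0575566369529561, np.float64(0.03823131824930734))
a 7.57 b 8.01 q6 0.36 -0.75
gripped 0.197 60.9
over 0.203 60.2
t 59.575
```

View pics/v2.png

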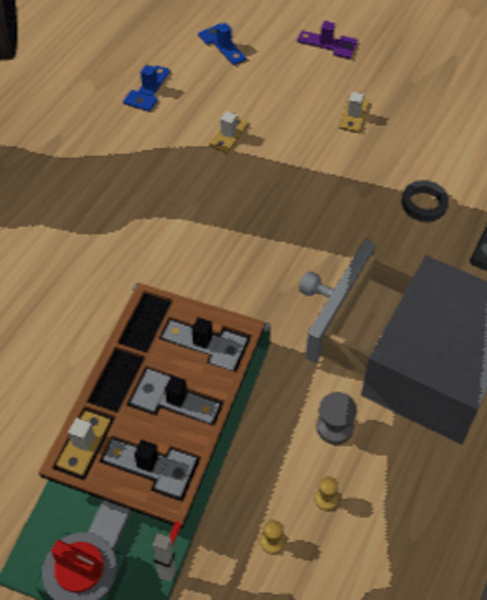

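```bash
python3 run.py bar1 bar2 && python3 m2.py r_bar2 | grep -v slot
python3 - <<'E'
import cv2
from see import *
np.set_printoptions(precision=4,suppress=True)
a=cv2.imread("pics/scener_bar2.png"); cv2.imwrite("pics/v3.png",cv2.resize(a[210:420,140:420],(800,600),interpolation=cv2.INTER_CUBIC))
for n in("top","scene"):
    c=load(n+"r_bar2.npz");P=cloud(c)
    m=(P[...,0]>.56)&(P[...,0]<.69)&(P[...,1]>.06)&(P[...,1]<.21)&(P[...,2]>.02)&(P[...,2]<.07)
    k,L,S,C=cv2.connectedComponentsWithStats(m.astype(np.uint8))
    for i in range(1,k):
        if S[i,4]<20: continue
        q=P[L==i]; print(n,S[i],q.min(0),q.max(0))
        h=q[:,0]<q[:,0].min()+.016; print(" pull",h.sum(),q[h].mean(0),q[h].min(0),q[h].max(0))
    f=(P[...,0]>.6)&(P[...,0]<.72)&(P[...,1]>.03)&(P[...,1]<.21)&(P[...,2]>.04)&(P[...,2]<.075); q=P[f]
    r=cv2.minAreaRect(q[:,:2].astype(np.float32)); print(" front",r)
    u=(P[...,2]>.078)&(P[...,2]<.095)&(P[...,0]>.65)&(P[...,1]>-.02)&(P[...,1]<.25); r=cv2.minAreaRect(P[u][:,:2].astype(np.float32)); print(" unit",r,np.median(P[u][:,2]))
E
```

```text
bar1 2 seen
('strap', array([0.417, 0.27 ]), 1.5112561601799683, -0.1389887648304191, np.float64(0.037725928117851026))
a 7.79 b 8.01 q6 0.43 -0.64
gripped 0.197 59.2
over 0.199 58.6
t 70.7083
bar2 1 seen
('strap', array([0.557, 0.393]), 1.7603865400934207, -0.00037152761682279767, np.float64(0.038154681920435335))
a 8.04 b 8.01 q6 0.28 -0.51
gripped 0.193 61.3
over 0.2 60.7
t 82.05
top 2392 [-0.0005 -0.0011  0.0627] 0.0013875235743432929 ((0.5639805793762207, -0.15043354034423828), (0.15816403925418854, 0.24906542897224426), 8.693441390991211)
 slope along 0.152 : -0.0007
 slope along 1.723 : -0.0010
scene 3814 [-0.0008 -0.0022  0.0624] 0.0013720202290919087 ((0.5659623146057129, -0.15240733325481415), (0.15800149738788605, 0.25129643082618713), 8.704744338989258)
 slope along 0.152 : -0.0011
 slope along 1.723 : -0.0021
top [249 158  31  20 257] [0.6317 0.0602 0.0203] [0.6785 0.1414 0.0699]
 pull 58 [0.6383 0.0691 0.0561] [0.6317 0.0602 0.0417] [0.6474 0.0793 0.0631]
 front ((0.6731608510017395, 0.0876724049448967), (0.10949578136205673, 0.07130727171897888), 74.71331024169922)
 unit ((0.8138248920440674, 0.06318072974681854), (0.15958982706069946, 0.1280670166015625), 89.0565185546875) 0.08539791868828839
scene [302 245  18  13  79] [0.6352 0.0602 0.0479] [0.6774 0.0759 0.0687]
 pull 36 [0.6435 0.0667 0.0595] [0.6352 0.0603 0.0555] [0.6512 0.0759 0.065 ]
 front ((0.6764248013496399, 0.08767377585172653), (0.10843148827552795, 0.06913573294878006), 76.80810546875)
 unit ((0.815384030342102, 0.06228251755237579), (0.16424182057380676, 0.1254192441701889), 89.28511810302734) 0.08469609778988235
```

View pics/v3.png

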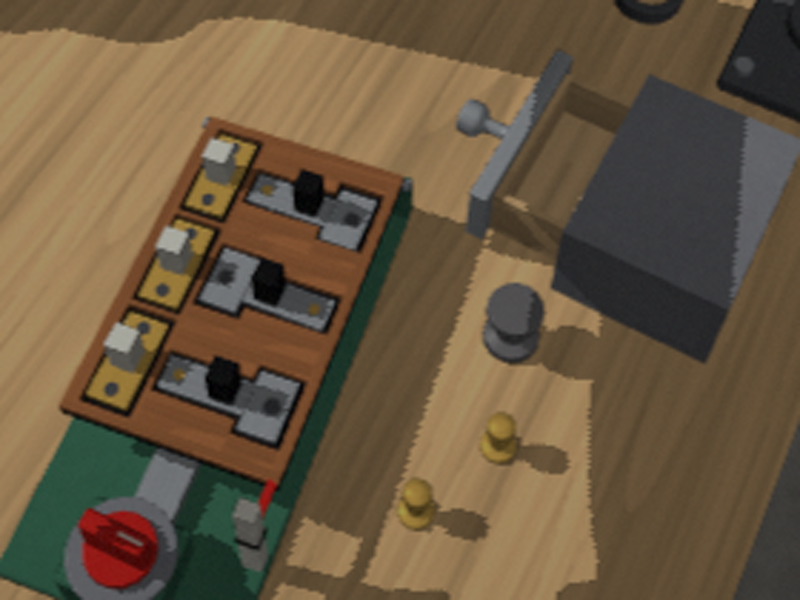

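```bash
python3 - <<'E'
from arm import *
np.set_printoptions(precision=2,suppress=True)
y=.0645; hand.command_gripper(0)
a=0. if abs(kin.ik([.58,y,.15],down(0))[5])<2.2 else math.pi
robot.move_to([.58,y,.17],down(a)); robot.line_to([.58,y,.036],.15)
f0=np.array(st()["contact_force"]); x=.58; log=[]
while x<.72:
    x+=.005 if x<.66 else .002
    robot.line_to([x,y,.036],.06); f=np.array(st()["contact_force"])-f0; log.append((round(x,3),round(f[0],1)))
    if -f[0]>7: break
print(log,f)
robot.line_to([x-.05,y,.036],.1); robot.line_to([x-.05,y,.2],.2)
robot.move_to([.4,-.42,.28],down(.5)); robot.wait(.3); print(st()["time_s"]); snap("end")
E
python3 - <<'E'
import cv2
a=cv2.imread("pics/scene"+"end.png"); cv2.imwrite("pics/v4.png",cv2.resize(a[150:420,100:460],(800,600),interpolation=cv2.INTER_CUBIC))
E
```

```text
[(0.585, np.float64(0.5)), (0.59, np.float64(2.0)), (0.595, np.float64(0.8)), (0.6, np.float64(0.5)), (0.605, np.float64(0.8)), (0.61, np.float64(0.6)), (0.615, np.float64(0.5)), (0.62, np.float64(1.9)), (0.625, np.float64(1.7)), (0.63, np.float64(0.9)), (0.635, np.float64(1.7)), (0.64, np.float64(1.2)), (0.645, np.float64(1.8)), (0.65, np.float64(1.1)), (0.655, np.float64(0.1)), (0.66, np.float64(1.1)), (0.662, np.float64(1.0)), (0.664, np.float64(0.2)), (0.666, np.float64(1.0)), (0.668, np.float64(1.2)), (0.67, np.float64(1.6)), (0.672, np.float64(0.0)), (0.674, np.float64(0.4)), (0.676, np.float64(1.2)), (0.678, np.float64(0.4)), (0.68, np.float64(2.1)), (0.682, np.float64(1.9)), (0.684, np.float64(-2.9)), (0.686, np.float64(-10.7))] [-10.7   -1.83   8.14]
98.325
```

View pics/v4.png

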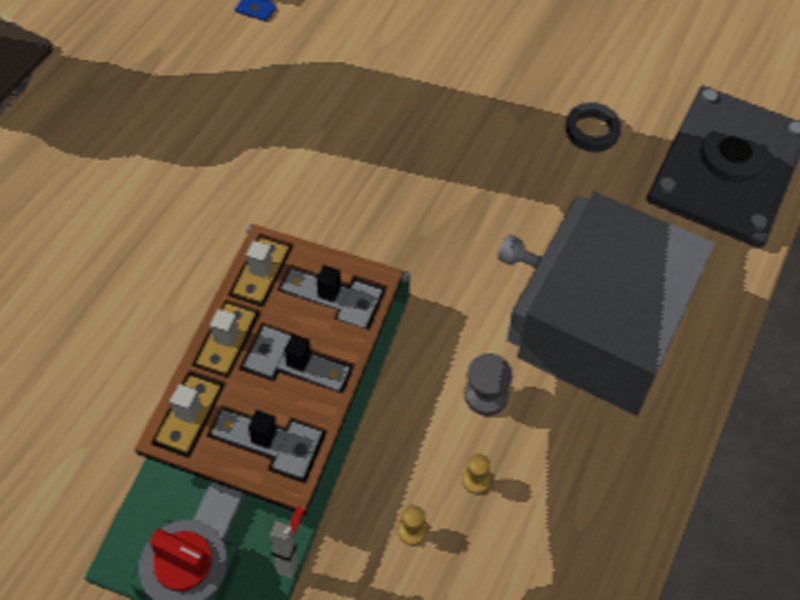

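The picture shows all six parts seated in the tray, with the drawer front flush on the unit. The pointer is still at the line, and the spool, race and posts have not moved.

```bash
python3 -c "
from bench import job; print(job.finish_job())"
```

```text
the job is handed in; nothing more can be done
None
```

I handed the job in at about 98 s: the tray was levelled first, all three brackets and three straps lie flat in their own compartments, and the drawer is pushed shut, with the tray within about 0.002 rad of level when last measured before the drawer push.

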